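# Load the reagent carrier for an immunoassay run

## Task

Load the white reagent carrier for the assay run: from the vials and bottles standing on the bench pick out the four reagents and stand each one upright and fully down in the adaptor whose collar has its colour - the black bottle in black, the orange-red dropper bottle in red, the white bottle with the blue label in blue, the amber vial with the white cap in amber. Set them down gently, never dropping one, and leave the two little brown standard vials with the black caps standing where they are.

Things in the scene. Friction and masses are not known exactly. Their poses are not given: they have to be found in the camera images.
- black_bottle: Loose reagent bottle, all black with a ribbed black screw cap. Body 32 mm in diameter up to about 48 mm, cap 26 mm in diameter above it, 64 mm tall in all, about 35 g. Belongs in black_seat. Stands on a pale 2 mm thick bench mat, where a pen and a well strip, 12 mm high, also lie. Origin: centre of its underside; z up.
- red_bottle: Loose dropper bottle, orange-red body with a white pointed dropper top. Body 33 mm in diameter, cylindrical up to about 45 mm, then narrowing; 73 mm tall in all, about 30 g. Belongs in red_seat. Stands on a pale 2 mm thick bench mat, where a pen and a well strip, 12 mm high, also lie. Origin: centre of its underside; z up.
- blue_bottle: Loose white bottle with a blue label round its body and a ribbed white screw cap. Body 28 mm in diameter up to about 40 mm, cap 22 mm in diameter above it, 53 mm tall in all, about 22 g. Belongs in blue_seat. Stands on a pale 2 mm thick bench mat, where a pen and a well strip, 12 mm high, also lie. Origin: centre of its underside; z up.
- amber_vial: Loose small amber (honey brown) vial with a white label and a ribbed white screw cap. Body 25 mm in diameter up to about 35 mm, cap 21 mm in diameter above it, 48 mm tall in all, about 18 g. Belongs in amber_seat. Stands on a pale 2 mm thick bench mat, where a pen and a well strip, 12 mm high, also lie. Origin: centre of its underside; z up.
- standard_a: Loose little dark brown standard vial with a yellow label and a black cap, 18 mm in diameter, 39 mm tall, about 12 g. A bystander: stays where it stands. Stands on a pale 2 mm thick bench mat, where a pen and a well strip, 12 mm high, also lie. Origin: centre of its underside; z up.
- standard_b: A second standard vial just like standard_a. A bystander: stays where it stands. Stands on a pale 2 mm thick bench mat, where a pen and a well strip, 12 mm high, also lie. Origin: centre of its underside; z up.
- black_seat: Adaptor cup with flared black collar, one of four in a row (72 mm apart, order varies) in the low white carrier fixed on the bench. Bore 42 mm, widening as a funnel to 50 mm at the mouth. Origin: centre of its underside, 4 mm above the bench; its flat floor is 4 mm, its mouth 17 mm above the origin. x along the row, y across, z up. Bow handles 41 mm beyond the end seats, 26 mm high.
- red_seat: Adaptor cup with flared red collar, one of four in a row (72 mm apart, order varies) in the low white carrier fixed on the bench. Bore 43 mm, widening as a funnel to 51 mm at the mouth. Origin: centre of its underside, 4 mm above the bench; its flat floor is 4 mm, its mouth 17 mm above the origin. x along the row, y across, z up. Bow handles 41 mm beyond the end seats, 26 mm high.
- blue_seat: Adaptor cup with flared blue collar, one of four in a row (72 mm apart, order varies) in the low white carrier fixed on the bench. Bore 38 mm, widening as a funnel to 46 mm at the mouth. Origin: centre of its underside, 4 mm above the bench; its flat floor is 4 mm, its mouth 17 mm above the origin. x along the row, y across, z up. Bow handles 41 mm beyond the end seats, 26 mm high.
- amber_seat: Adaptor cup with flared amber collar, one of four in a row (72 mm apart, order varies) in the low white carrier fixed on the bench. Bore 35 mm, widening as a funnel to 43 mm at the mouth. Origin: centre of its underside, 4 mm above the bench; its flat floor is 4 mm, its mouth 17 mm above the origin. x along the row, y across, z up. Bow handles 41 mm beyond the end seats, 26 mm high.
Things that resemble listed ones, but are neither listed nor needed, are in the scene too. Leave any purple look-alike of the red_bottle alone.

How it is judged:
At the end, for the whole second after the job is handed in: Each of the four reagents stands on the floor of the adaptor of its own colour (underside less than 3.5 mm above the floor, axes within 9 mm, tilt under 0.12 rad), at rest; both standard vials stand upright within 20 mm of where they were (z of black_bottle in the frame of black_seat between 0 and 0.0075 m and horizontal distance between black_bottle and black_seat below 0.009 m and angle between each of black_bottle, red_bottle, blue_bottle, amber_vial, standard_a, standard_b's own z axis and vertical below 0.12 rad and linear speed of each of black_bottle, red_bottle, blue_bottle, amber_vial below 0.02 m/s and z of red_bottle in the frame of red_seat between 0 and 0.0075 m and horizontal distance between red_bottle and red_seat below 0.009 m and z of blue_bottle in the frame of blue_seat between 0 and 0.0075 m and horizontal distance between blue_bottle and blue_seat below 0.009 m and z of amber_vial in the frame of amber_seat between 0 and 0.0075 m and horizontal distance between amber_vial and amber_seat below 0.009 m and distance of each of standard_a, standard_b from where it was at the start of the episode below 0.02 m); the robot touches nothing.
It fails at once if a reagent is dropped, thrown or knocked: it moves faster than 0.5 m/s while the fingers do not touch it ((linear speed of black_bottle above 0.5 m/s and not (contact force between the fingers and black_bottle above 0.02 N)) or (linear speed of red_bottle above 0.5 m/s and not (contact force between the fingers and red_bottle above 0.02 N)) or (linear speed of blue_bottle above 0.5 m/s and not (contact force between the fingers and blue_bottle above 0.02 N)) or (linear speed of amber_vial above 0.5 m/s and not (contact force between the fingers and amber_vial above 0.02 N))).
It fails at once if a standard vial is shifted by more than 20 mm or tipped ((distance of standard_a from where it was at the start of the episode above 0.02 m or angle between standard_a's own z axis and vertical above 0.35 rad) or (distance of standard_b from where it was at the start of the episode above 0.02 m or angle between standard_b's own z axis and vertical above 0.35 rad)).
It also fails if it takes over 112 s, if anything falls off the work surface, if the arm or the gripper's body presses on something with over 40 N, if the wrist force passes 120 N, or if a joint passes its speed limit or range.

## Robot

A 6-joint arm with a two-finger parallel gripper is mounted at the origin on a cart in front of the work surface, level with it; the furniture and walls round the work are solid. World frame = base frame: x ahead of the robot, y to its left, z up, the work surface at z = 0. Lengths are in m, angles in rad, forces in N, time in s.
With the tool pointing down it reaches from about 0.375 to 0.975 m from the base axis. Payload 3.8 kg.
Tool frame: the origin (TCP) lies midway between the tips of the shut fingers; the grasp point (between the pads) lies 19 mm behind it; x points along the fingers, y is the direction in which the jaws open and shut, and the axes are right-handed (so a half turn about x gives the same grasp; the last joint's range is limited). The gripper opens to 88 mm and grips with 3 to 60 N. Pads are 18 mm wide; open, the fingers measure 123 mm over their backs; the gripper's body (75 mm by 187 mm) begins 45 mm behind the grasp point.
Start: joints at [-0.037, 0.264, 1.604, -0, 1.274, -0.037], TCP at [0.675, -0, 0.239] pointing down, gripper open.
Joint ranges: [-2.63, 2.63], [-0.94, 2.18], [0.31, 2.57], [-1.31, 4.45], [0, 2.66], [-2.55, 2.55]. Speed limits (rad/s): [2.57, 2.57, 3.14, 3.14, 3.14, 3.14].

## Interface

Orientations are given as a rotation vector (axis times angle).
In Python, from cell import manip, inverse_kinematics, cams, order gives the robot as it stands. Calls block until the motion is done:
- manip.move_pose(position, orientation): joint-space move of the TCP to a pose.
- manip.move_linear(position, rate=0.15, rot=None): straight line of the TCP; rot=None keeps the orientation; rate is the mean speed in m/s.
- manip.set_joints(angles): joint-space move.
- manip.set_gripper(opening, force=None): finger opening in m; force is the grip in N (None keeps the last); returns when the fingers have stopped.
- manip.dwell(seconds).
- inverse_kinematics(position, orientation): joint angles nearest the present ones, or None.
- manip.state(): the state.
- cams.capture(name): name is "scene" or "side" or "wrist"; returns a dict with "image" (384x512x3 uint8, blue, green, red), "z_map" (384x512 float32, m along the optical axis (not along the pixel's ray), 0 where there is no reading), "intrinsics" (3x3 intrinsics, pixels), "position" and "orientation" of the camera in the world; the wrist camera has in their place "T_tool_cam" (4x4, takes a point from camera to tool coordinates, whose origin is the TCP and whose axes are the tool frame's). Camera axes: x right, y down, z forward; pixel columns grow to the right and rows downward; lengths in m; the calibration is good to about 2 mm. A picture is of the moment at which its call begins: read the wrist's pose just before it.
A pose or a line that the arm cannot do raises manip.IKError and nothing moves.
- order.close_job(): hands the job in, once; it reports no verdict.
The state is a dict: "clock": time; "joint_pos": joint angles; "joint_velocities": joint speeds; "tau": joint torques, N m; "tool_pos": TCP position; "tcp_rot": TCP orientation; "contact_force": force on the tool from outside, world axes, zero at the start; "moment": the same for the moment, N m; "gripper_width": finger opening in m.
Only numpy, scipy, OpenCV 4.12 (cv2) and the standard library are available. Lean on these libraries where they do the work, as an engineer would, in place of code of your own. Each camera call takes 0.05 s, during which the arm holds its last target. There are 200 camera calls.

## Working session

There is one attempt and no reset: what is moved stays moved. The work goes in short steps, each a Python script; the robot and the scene stay as the last script left them, time stands still between calls to the robot, and variables do not carry over. Pictures are saved under pics/ and viewed, about 12 in all and at most 16, crops included, and the job is handed in when it is done.

```bash
ls; mkdir -p pics
python3 - <<'E'
from cell import manip,cams
import cv2,numpy as np
print(manip.state())
for n in("scene","side","wrist"):
    c=cams.capture(n); cv2.imwrite(f"pics/{n}0.png",c["image"]); np.savez(f"{n}0.npz",**c)
    print(n,{k:v for k,v in c.items() if k not in("image","z_map")})
a=cv2.imread("pics/scene0.png");cv2.imwrite("pics/scene0b.png",cv2.resize(a,(800,600)))
E
```

```text
pics
{'clock': 0.0, 'joint_pos': array([-3.69041835e-02,  2.64740204e-01,  1.60530768e+00, -4.21243722e-05,
        1.27369041e+00, -3.69223227e-02]), 'joint_velocities': array([-0.00072169, -0.00018168,  0.00042436, -0.00092996,  0.00013226,
       -0.00021179]), 'tau': array([-9.59501231e-04, -5.02113855e+01, -3.56871557e+01,  7.25938403e-02,
        2.92220683e-02, -1.93505334e-04]), 'tool_pos': array([6.74322318e-01, 6.63232562e-06, 2.37432534e-01]), 'tcp_rot': array([ 1.20819055,  1.2108226 , -1.21073859]), 'contact_force': array([-0.27219241,  0.48258277,  0.63619535]), 'moment': array([-0.01486091,  0.04313317,  0.0297755 ]), 'gripper_width': 0.0881761608399794}
scene {'intrinsics': array([[427.01587502,   0.        , 257.99551189],
       [  0.        , 427.01587502, 190.5959068 ],
       [  0.        ,   0.        ,   1.        ]]), 'position': array([ 0.02012322, -0.35810316,  0.71399606]), 'orientation': array([-2.2075806 ,  0.90650315, -0.40404795])}
side {'intrinsics': array([[350.74931034,   0.        , 261.69261854],
       [  0.        , 350.74931034, 194.0465462 ],
       [  0.        ,   0.        ,   1.        ]]), 'position': array([0.32341833, 0.81967354, 0.57589779]), 'orientation': array([-0.35842805,  2.68827248, -1.33001196])}
wrist {'intrinsics': array([[269.80658647,   0.        , 256.70309188],
       [  0.        , 269.80658647, 188.2975243 ],
       [  0.        ,   0.        ,   1.        ]]), 'T_tool_cam': array([[ 7.67680992e-04, -2.84219865e-01,  9.58758822e-01,
        -1.45361765e-01],
       [ 9.99999293e-01,  1.08843452e-03, -4.78040699e-04,
        -2.02174896e-04],
       [-9.07677533e-04,  9.58758512e-01,  2.84220500e-01,
        -7.31103605e-02],
       [ 0.00000000e+00,  0.00000000e+00,  0.00000000e+00,
         1.00000000e+00]])}
```

View pics/scene0b.png

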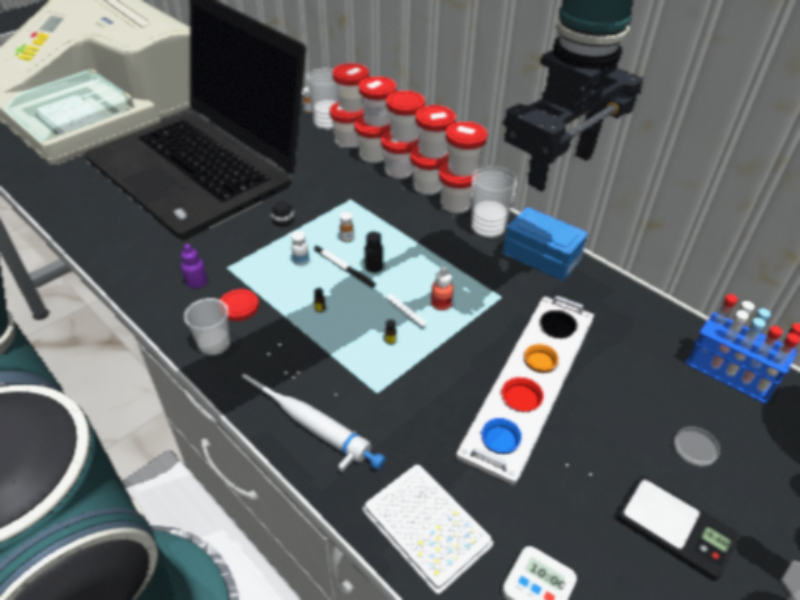

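View pics/side0.png

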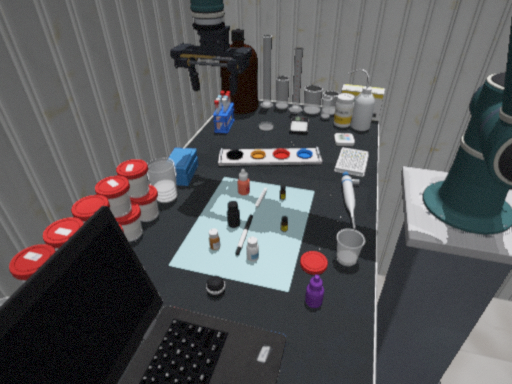

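View pics/wrist0.png

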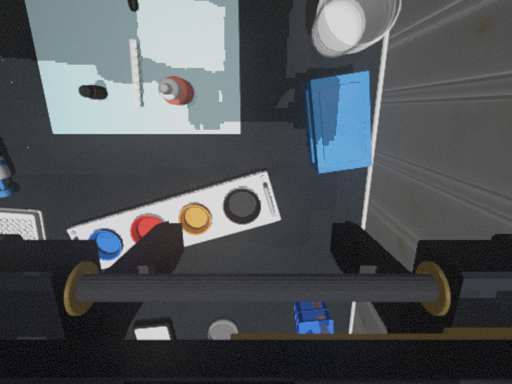

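The scene view shows black bottle (374,255), red (442,290), blue-label (300,248), amber (347,228), standards (319,300) and (390,332), and seats in order black, amber, red, blue at (558,323)…(501,435). The purple look-alike is at (192,265). Next come the coarse positions.

```bash
cat > h.py <<'E'
import numpy as np,cv2
from scipy.spatial.transform import Rotation as R
from cell import manip,cams,inverse_kinematics
def campose(c,st=None):
    if "T_tool_cam" in c:
        T=np.eye(4);T[:3,:3]=R.from_rotvec(st["tcp_rot"]).as_matrix();T[:3,3]=st["tool_pos"];T=T@c["T_tool_cam"]
        return T[:3,:3],T[:3,3]
    return R.from_rotvec(c["orientation"]).as_matrix(),np.array(c["position"])
def ray(c,P,uv,z):
    uv=np.atleast_2d(uv).astype(float);K=c["intrinsics"]
    d=np.c_[(uv-[K[0,2],K[1,2]])/K[0,0],np.ones(len(uv))]@P[0].T
    return P[1]+d*((z-P[1][2])/d[:,2])[:,None]
def cloud(c,P):
    K=c["intrinsics"];Z=c["z_map"];v,u=np.mgrid[:Z.shape[0],:Z.shape[1]]
    p=np.stack([(u-K[0,2])/K[0,0]*Z,(v-K[1,2])/K[1,1]*Z,Z],-1)@P[0].T+P[1]
    p[Z==0]=np.nan
    return p
def down(yaw):  # yaw = world heading of tool y axis
    x=np.array([0,0,-1.]);y=np.array([np.cos(yaw),np.sin(yaw),0])
    return R.from_matrix(np.c_[x,y,np.cross(x,y)]).as_rotvec()
def snap(n,tag):
    st=manip.state();c=cams.capture(n);cv2.imwrite(f"pics/{tag}.png",c["image"]);return c,campose(c,st)
E
python3 - <<'E'
from h import *
c=dict(np.load("scene0.npz"));P=campose(c)
for n,z,uv in[("blk",.002,(374,270)),("red",.002,(442,305)),("blu",.002,(300,262)),("amb",.002,(347,240)),("sa",.002,(319,310)),("sb",.002,(390,342)),("Sblk",.021,(558,323)),("Samb",.021,(541,357)),("Sred",.021,(522,394)),("Sblu",.021,(501,435)),("box",.04,(545,235)),("cup",.08,(492,180))]:
    print(n,ray(c,P,np.array(uv)*.64,z)[0].round(3))
print(R.from_rotvec(manip.state()["tcp_rot"]).as_matrix().round(2))
E
```

```text
blk [0.552 0.218 0.002]
red [0.572 0.09  0.002]
blu [0.48  0.314 0.002]
amb [0.571 0.303 0.002]
sa [0.433 0.21  0.002]
sb [0.464 0.091 0.002]
Sblk [ 0.651 -0.062  0.021]
Samb [ 0.581 -0.084  0.021]
Sred [ 0.512 -0.104  0.021]
Sblu [ 0.444 -0.125  0.021]
box [0.778 0.058 0.04 ]
cup [0.787 0.18  0.08 ]
[[-0.  1.  0.]
 [ 0.  0. -1.]
 [-1. -0. -0.]]
```

```bash
python3 - <<'E'
from h import *
out={}
for tag,p in[("mat",(.53,.17,.30)),("car",(.55,-.12,.30))]:
    manip.move_pose(np.array(p),down(0)); manip.dwell(.3)
    c,P=snap("wrist",tag+"1"); X=cloud(c,P)
    np.savez(tag+"1.npz",P0=P[0],P1=P[1],**c)
    print(tag,manip.state()["clock"],"bench z",np.nanmedian(X[:150,:,2]))
    if tag=="mat":
        m=((X[...,2]>.018)&(X[...,2]<.085)&(X[...,0]<.68)).astype(np.uint8);m[220:]=0
        n,l,s,ce=cv2.connectedComponentsWithStats(m)
        for i in range(1,n):
            if s[i,4]<40:continue
            q=X[l==i];zt=np.percentile(q[:,2],98);t=q[q[:,2]>zt-.006]
            (cx,cy),r=cv2.minEnclosingCircle(t[:,:2].astype(np.float32))
            print(ce[i].round(),s[i,4],"top",zt.round(4),"med",np.median(t,0).round(4),"circ",round(cx,4),round(cy,4),round(r,4),"rgb",c["image"][l==i].mean(0).round()[::-1])
    else:
        hsv=cv2.cvtColor(c["image"],cv2.COLOR_BGR2HSV)
        for n,a,b in[("red",(0,150,80),(6,255,255)),("amb",(10,150,80),(25,255,255)),("blu",(100,150,80),(125,255,255)),("blk",(0,0,0),(180,255,45))]:
            m=cv2.inRange(hsv,a,b);m[260:]=0
            k,l,s,ce=cv2.connectedComponentsWithStats(m)
            for i in range(1,k):
                if 300<s[i,4]<6000:
                    pts=np.argwhere(l==i)[:,::-1];w=ray(c,P,pts,.021);h=cv2.convexHull(pts.astype(np.int32))[:,0]
                    (cx,cy),r=cv2.minEnclosingCircle(ray(c,P,h,.021)[:,:2].astype(np.float32))
                    print(n,ce[i].round(),s[i,4],"circ",round(cx,4),round(cy,4),round(r,4))
E
python3 -c "
import cv2,numpy as np
cv2.imwrite('pics/b.png',np.hstack([cv2.imread('pics/mat1.png')[:260],cv2.imread('pics/car1.png')[:260]])[:, ::1]) ; a=cv2.imread('pics/b.png'); cv2.imwrite('pics/b.png',np.vstack([a[:,:512],a[:,512:]]))"
```

```text
mat 1.425 bench z 0.000915472606061063
[115.   3.] 140 top 0.039 med [0.3388 0.3768 0.0365] circ 0.3373 0.3791 0.011 rgb [73. 38. 94.]
[223.  53.] 386 top 0.0556 med [0.4827 0.3154 0.054 ] circ 0.4824 0.3154 0.0107 rgb [171. 173. 174.]
[288.  60.] 307 top 0.05 med [0.573  0.3074 0.0486] circ 0.5733 0.3074 0.01 rgb [156. 152. 148.]
[77. 91.] 1581 top 0.0625 med [0.2746 0.2658 0.0609] circ 0.2847 0.2643 0.0293 rgb [116. 116. 116.]
[275. 121.] 388 top 0.0671 med [0.5565 0.2242 0.0654] circ 0.557 0.2243 0.0124 rgb [74. 84. 86.]
[194. 129.] 128 top 0.0413 med [0.4359 0.2117 0.04  ] circ 0.4353 0.2116 0.0068 rgb [78. 87. 87.]
[115. 207.] 342 top 0.0273 med [0.2931 0.0815 0.0242] circ 0.2952 0.0845 0.0231 rgb [198. 198. 199.]
[283. 203.] 411 top 0.0744 med [0.573  0.0958 0.0731] circ 0.5733 0.0946 0.0048 rgb [159. 139. 138.]
[218. 203.] 116 top 0.0411 med [0.4664 0.0939 0.0397] circ 0.4663 0.0925 0.0066 rgb [84. 94. 95.]
car 2.8917 bench z 0.0004589801885781508
blu [383. 228.] 1110 circ 0.7646 -0.2533 0.0537
blk [117.  24.] 2591 circ 0.3505 0.0459 0.067
blk [17. 46.] 811 circ 0.1998 0.033 0.0486
blk [159. 244.] 1543 circ 0.3622 -0.2687 0.0684
blk [355. 244.] 1653 circ 0.7373 -0.2675 0.0683
blk [ 46. 249.] 2068 circ 0.1814 -0.2889 0.0895
blk [466. 249.] 2000 circ 0.9169 -0.2859 0.0868
```

View pics/b.png

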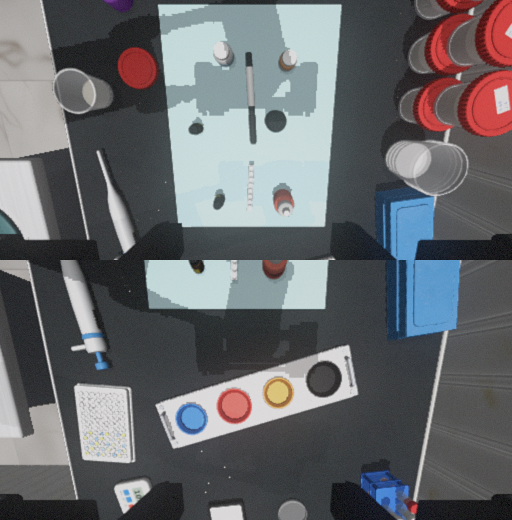

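Blue bottle, amber vial, black bottle, red bottle and both standards were located by depth. The seats show at (192,158), (234,146), (278,132) and (324,118) in car1, less saturated than my thresholds allowed, so I'll redo those masks.

Run:
```python
from h import *
c=dict(np.load("car1.npz"));P=(c["P0"],c["P1"]);X=cloud(c,P)
hsv=cv2.cvtColor(c["image"],cv2.COLOR_BGR2HSV);C=[]
for n,uv in[("blu",(192,158)),("red",(234,146)),("amb",(278,132)),("blk",(324,118))]:
    u,v=uv;m=np.zeros(hsv.shape[:2],np.uint8);cv2.circle(m,uv,26,255,-1)
    k=(hsv[...,2]<95) if n=="blk" else (hsv[...,1]>70)
    m&=k.astype(np.uint8)*255
    _,l,s,_=cv2.connectedComponentsWithStats(m);i=1+np.argmax(s[1:,4])
    h=cv2.convexHull(np.argwhere(l==i)[:,::-1].astype(np.int32))[:,0]
    (cx,cy),r=cv2.minEnclosingCircle(ray(c,P,h,.021)[:,:2].astype(np.float32))
    print(n,hsv[v,u],s[i],round(cx,4),round(cy,4),round(r,4),"floor z",np.nanmedian(X[v-3:v+4,u-3:u+4,2]).round(4))
    C.append((cx,cy))
C=np.array(C);d=np.diff(C,axis=0);print(np.hypot(*d.T))
e=(C[3]-C[0])/np.hypot(*(C[3]-C[0]));m=C.mean(0);print("fit",[(m+e*.072*k).round(4) for k in(-1.5,-.5,.5,1.5)],"yaw",np.arctan2(e[1],e[0]))
print({y:inverse_kinematics(np.array([.557,.224,.05]),down(y)) for y in(0,-1.2,1.8)})
```

```text
blu [104 135 214] [176 143  31  32 776] 0.4451 -0.1232 0.0253 floor z 0.0076
red [  2 118 216] [217 128  35  36 977] 0.5138 -0.1025 0.0278 floor z 0.0076
amb [ 23 113 219] [263 117  31  31 756] 0.5824 -0.0818 0.0239 floor z 0.0076
blk [75  7 76] [307 101  34  36 962] 0.6515 -0.0609 0.0265 floor z 0.0075
[0.07169485 0.07168759 0.07216876]
fit [array([ 0.4448, -0.1233]), array([ 0.5137, -0.1025]), array([ 0.5827, -0.0817]), array([ 0.6516, -0.0609])] yaw 0.29304927001111136
{0: array([ 3.40874811e-01,  3.06540343e-01,  1.92740810e+00, -4.44089210e-16,
        9.07644214e-01,  3.40874811e-01]), -1.2: array([ 3.40874811e-01,  3.06540343e-01,  1.92740810e+00, -8.88178420e-16,
        9.07644214e-01,  1.54087481e+00]), 1.8: array([ 3.40874811e-01,  3.06540343e-01,  1.92740810e+00, -4.44089210e-16,
        9.07644214e-01, -1.45912519e+00])}
```

```bash
cat >> h.py <<'E'
OBJ=dict(black=((.557,.2243),.036,.032),red=((.5733,.0950),.037,.033),blue=((.4826,.3154),.034,.028),amber=((.5732,.3074),.034,.025))
SEAT=dict(blue=(.4448,-.1233),red=(.5137,-.1025),amber=(.5827,-.0817),black=(.6516,-.0609))
TIP=.019;SY=.293-np.pi/2   # place with the jaws across the row
def go(p,rate=.25,yaw=None): manip.move_linear(np.array(p),rate=rate,rot=None if yaw is None else down(yaw))
def pick(n,yaw=0.):
    (x,y),h,d=OBJ[n];z=.002+h-TIP
    manip.set_gripper(.065);manip.move_pose(np.array([x,y,.14]),down(yaw))
    go((x,y,z),.12);manip.dwell(.2);s=manip.state();print(n,"at",(s["tool_pos"]-[x,y,z]).round(4))
    manip.set_gripper(d-.006,force=15);manip.dwell(.2)
    print("width",manip.state()["gripper_width"].round(4));go((x,y,.16),.15)
    print("lifted width",manip.state()["gripper_width"].round(4),"t",manip.state()["clock"])
def place(n):
    x,y=SEAT[n];_,h,d=OBJ[n];z0=.008+h-TIP
    manip.move_pose(np.array([x,y,.16]),down(SY));go((x,y,z0+.02),.15);manip.dwell(.3)
    s=manip.state();f0=s["contact_force"][2];off=s["tool_pos"]-[x,y,z0+.02];print("off",off.round(4))
    go((x,y,z0+.004),.06)
    for dz in np.arange(.003,-.0031,-.001):
        go((x,y,z0+dz),.02);manip.dwell(.1);s=manip.state()
        if s["contact_force"][2]-f0>2: break
    print("stop dz",dz.round(4),"z err",(s["tool_pos"][2]-z0).round(4),"df",(s["contact_force"][2]-f0).round(2),"width",s["gripper_width"].round(4))
    manip.set_gripper(d+.012);manip.dwell(.2);go((x,y,.15),.15);print("t",manip.state()["clock"])
E
python3 - <<'E'
from h import *
c=dict(np.load("scene0.npz"));X=cloud(c,campose(c));m=(X[...,2]>.07)&(X[...,0]>.4)&(X[...,0]<.68)&(X[...,1]>.33)&(X[...,2]<.4)
print("laptop min y",np.nanpercentile(X[m][:,1],[0,2,10]))
pick("black");place("black")
c,P=snap("wrist","p1")
c,P=snap("scene","s1")
E
python3 -c "
import cv2,numpy as np
a=cv2.imread('pics/s1.png')[110:330,130:400];cv2.imwrite('pics/s1c.png',cv2.resize(a,None,fx=2.5,fy=2.5))"
```

```text
laptop min y [0.48449383 0.49334953 0.54424514]
black at [0.0007 0.0003 0.001 ]Traceback (most recent call last):
  File "<stdin>", line 4, in <module>
  File "h.py", line 32, in pick
    print("width",manip.state()["gripper_width"].round(4));go((x,y,.16),.15)
                  ^^^^^^^^^^^^^^^^^^^^^^^^^^^^^^^^^^^^
AttributeError: 'float' object has no attribute 'round'
[ WARN:0@0.019] global loadsave.cpp:275 findDecoder imread_('pics/s1.png'): can't open/read file: check file path/integrity
Traceback (most recent call last):
TypeError: 'NoneType' object is not subscriptable
```

The script hit a print bug after the grip closed. I'll fix it and carry on from the held bottle.

```bash
sed -i 's/manip.state()\["gripper_width"\].round(4)/round(manip.state()["gripper_width"],4)/g; s/s\["gripper_width"\].round(4)/round(s["gripper_width"],4)/; s/dz.round(4)/round(float(dz),4)/; s/(s\["tool_pos"\]\[2\]-z0).round(4)/round(float(s["tool_pos"][2]-z0),4)/; s/(s\["contact_force"\]\[2\]-f0).round(2)/round(float(s["contact_force"][2]-f0),2)/' h.py
python3 - <<'E'
from h import *
print(manip.state()["gripper_width"],manip.state()["clock"])
x,y=OBJ["black"][0];go((x,y,.16),.15);print(manip.state()["gripper_width"])
place("black")
c,P=snap("scene","s1")
E
python3 -c "
import cv2,numpy as np
a=cv2.imread('pics/s1.png')[110:330,130:400];cv2.imwrite('pics/s1c.png',cv2.resize(a,None,fx=2.5,fy=2.5))"
```

```text
0.030983392324274855 7.0
0.031129422644766265
off [ 0.0007 -0.0001  0.001 ]
stop dz -0.001 z err -0.0 df 4.76 width 0.031
t 14.2083
```

View pics/s1c.png

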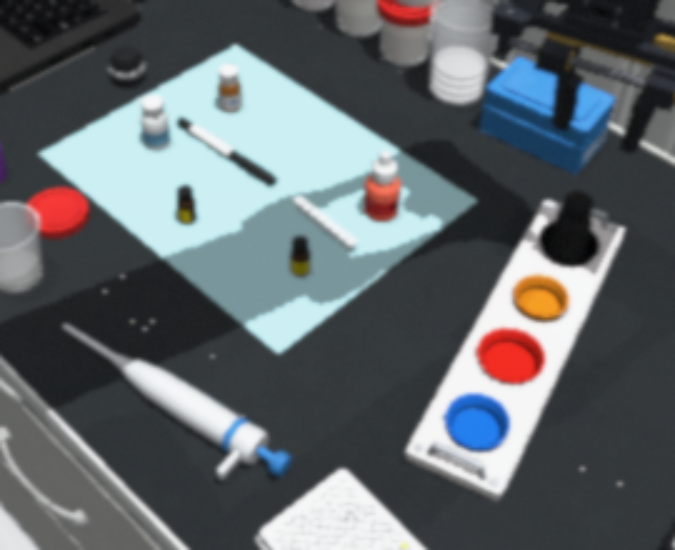

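The black bottle stands upright in the black seat at crop (575,215), and nothing else has moved. Continuing with amber, blue and red.

Run:
```python
from h import *
for n in("amber","blue","red"):
    pick(n)
    if manip.state()["gripper_width"]<OBJ[n][2]-.004: print("NO GRASP");break
    place(n)
c,P=snap("scene","s2")
manip.move_pose(np.array([.55,-.12,.30]),down(0));manip.dwell(.3)
c,P=snap("wrist","car2");X=cloud(c,P)
m=((X[...,2]>.035)&(X[...,2]<.1)&(X[...,0]<.69)&(X[...,0]>.4)&(X[...,1]<0)).astype(np.uint8);m[240:]=0
k,l,s,ce=cv2.connectedComponentsWithStats(m)
for i in range(1,k):
    if s[i,4]<40:continue
    q=X[l==i];zt=np.percentile(q[:,2],98);t=q[q[:,2]>zt-.006]
    (cx,cy),r=cv2.minEnclosingCircle(t[:,:2].astype(np.float32));print("top",zt.round(4),round(cx,4),round(cy,4),round(r,4),{n:round(float(np.hypot(cx-v[0],cy-v[1])),4) for n,v in SEAT.items()})
print(manip.state()["clock"])
a=cv2.imread('pics/s2.png')[110:330,130:400];cv2.imwrite('pics/s2c.png',cv2.resize(a,None,fx=2.5,fy=2.5))
```

```text
amber at [0.0007 0.0003 0.0011]
width 0.024
lifted width 0.0239 t 19.5333
off [ 0.0006 -0.0002  0.0009]
stop dz -0.001 z err -0.0001 df 5.96 width 0.0237
t 25.9833
blue at [0.0006 0.0004 0.0009]
width 0.0263
lifted width 0.0261 t 31.425
off [ 0.0006 -0.0002  0.0008]
stop dz -0.001 z err -0.0002 df 6.95 width 0.0264
t 38.0417
red at [0.0008 0.0001 0.0009]
width 0.0326
lifted width 0.0321 t 42.8
off [ 0.0007 -0.0002  0.0009]
stop dz -0.001 z err -0.0001 df 7.83 width 0.0322
t 48.625
top 0.0728 0.6511 -0.061 0.0127 {'blue': 0.2155, 'red': 0.1435, 'amber': 0.0714, 'black': 0.0006}
top 0.0562 0.5826 -0.0819 0.0099 {'blue': 0.1439, 'red': 0.0719, 'amber': 0.0002, 'black': 0.0721}
top 0.081 0.5126 -0.1028 0.0051 {'blue': 0.0708, 'red': 0.0012, 'amber': 0.0733, 'black': 0.1452}
top 0.0615 0.445 -0.1234 0.0106 {'blue': 0.0002, 'red': 0.0718, 'amber': 0.1439, 'black': 0.2159}
50.2
```

View pics/s2c.png

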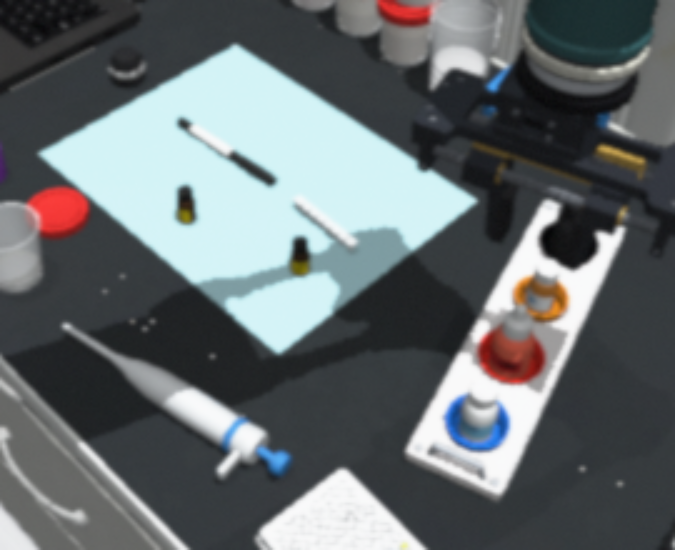

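View pics/car2.png

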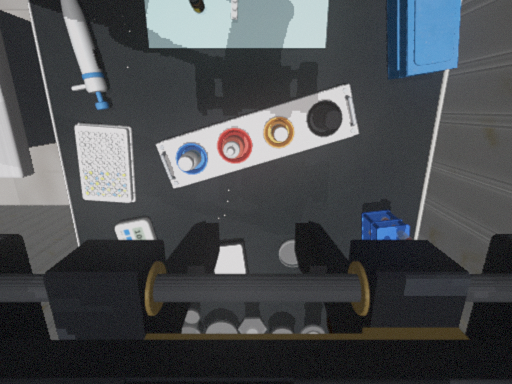

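All four bottles stand upright in their matching seats, with tops at the expected heights and centres within 1.2 mm. The standards are still at crop (186,205) and (300,257), unmoved. I'm handing in.

```bash
python3 -c "
from cell import order
print(order.close_job())"
```

```text
the job is handed in; nothing more can be done
None
```

All four reagents are standing in the adaptors of their own colour, and I handed the job in at about 50 s of the 112 s allowed. I located them from the wrist camera's depth and colour images. Each was gripped on its body and lowered until the floor pushed back with about 5–8 N before I let go.

**Reagents:** the last wrist view put each bottle's axis within 1.2 mm of its seat centre. The tops were at 72.8 mm (black), 81.0 mm (red), 61.5 mm (blue) and 56.2 mm (amber), all within about 1 mm of a fully seated bottle. They look upright in the final pictures.

**Standards:** both little standard vials look unmoved in the final picture, judged by eye; I did not re-measure them.

**Checks that failed:**
- My first colour thresholds missed the seats, so I redid them on the same picture.
- A print error stopped one script while the gripper held the black bottle. I carried on from there and nothing was disturbed.

No final check disagreed.

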